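# Load the curing carousel and index it one click

## Task

Take the orange printed handle out of the wooden rack and push it, shank first, fully home into the leaning pocket that stands at the carousel's yellow loading tab, so that its shoulder sits on the rim. Then turn the carousel one click anticlockwise (seen from above), so that the orange handle faces the violet lamp, and let go. Leave the blue and grey handles in the rack and do not disturb anything else on the bench.

Things in the scene. Friction and masses are not known exactly. Their poses are not given: they have to be found in the camera images.
- orange_handle: Orange, 3D-printed tool handle, 80 to 150 g: round grip 36 mm across, 80 mm long, slightly bevelled end; below it a round shank 24 mm across, 50 mm long, bevelled tip. Origin on its axis at the shoulder (where grip meets shank); z points to the grip's free end. It starts upright in any of the rack's three holes, shoulder on the rack's top, 60 mm above the bench.
- blue_handle: Blue, same shape as the orange handle, in another hole of the rack; stays there.
- grey_handle: Grey, same shape as the orange handle, in another hole of the rack; stays there.
- rack: Wooden drain rack fixed to the bench, 80 (x) x 250 (y) x 60 mm high, three through holes 28.5 mm wide in a row along its y axis at -85, 0 and +85 mm. Origin under its centre.
- carousel: Fixed white round carousel base, 270 mm across; origin on the bench at the wheel's axis, -x axis towards the yellow tab. The wheel above it carries six leaning pockets 60 degrees apart; fixed white and green handles fill those 60 and 180 degrees anticlockwise (from above) of the tab, the other pockets are empty.
- load_tab (a point): Top of the yellow loading tab (60 x 50 mm, 12 mm high), its centre 155 mm from the wheel's axis; marks the pocket to load.
- lamp (a point): Centre of the lamp's violet face; the lamp (150 mm wide, 195 mm high, about 190 to 285 mm from the wheel's axis) stands fixed on the base, 60 degrees anticlockwise of the tab.
- wheel (a joint): Angle of the carousel wheel about the vertical, rad, growing anticlockwise seen from above; 0 at the start. A sprung detent holds it at 0, 1.047 (one click) and 2.094; past halfway it pulls itself on to the next click. Up to about 0.6 N m at the knob turns it; hard stops at -0.35 and 2.45.
- pocket (a point): The empty pocket at the yellow tab at the start: grey tube, 44 mm outside, 28.4 mm bore, 52 mm deep, turns with the wheel. Origin at its mouth's centre, 112 mm from the wheel's axis, 100 mm up. z points out of it along its axis, leaning 30 degrees from vertical, outward; y is level. With a handle fully home both origins and z axes coincide. Friction may hold a handle part way: push, 5 to 15 N.
- knob_grip (a point): Grip point of the black bar knob on the wheel's axis, 124 mm above the bench: bar 70 mm long (this frame's x), 18 mm wide (y), 36 mm high, top at 141 mm. It turns with the wheel; at 0 it lies along the carousel's x axis. About 80 mm round the axis is free at the bar's height.
- pliers: Red-handled pliers lying on the bench, 150 mm long, 16 mm high; origin on the bench under the pivot; a bystander.
- scissors: Black-handled scissors lying on the bench, 190 mm long, 10 mm high; origin on the bench under the pivot; a bystander.
- marker: White marker pen with blue cap lying on the bench, 140 x 16 x 16 mm; origin under the barrel's middle; a bystander.
- grinder: Dark hand grinder lying on the bench, body 130 x 46 x 42 mm, nose to its +x, 215 mm in all; origin under the body's middle; a bystander.
- foam_disc: Pink rigid foam disc lying flat, 150 mm across, 30 mm thick; origin under its centre; a bystander.
- glue_jar: White glue jar with a blue cap standing on the bench, 74 mm across, 100 mm high; origin under its centre; a bystander.
- sanding_block: Cork sanding block 100 x 60 x 30 mm; origin under its centre; a bystander.
Mind the look-alikes: they are no part of the job. Of the things that look like the orange_handle, the smallest one is meant.

How it is judged:
By the outcome, as a careful person would: the job done as asked, in the order asked, and still so for the second after the job is handed in, with the robot touching nothing.
It also fails if it takes over 56 s, if anything falls off the work surface, if the arm or the gripper's body presses on something with over 40 N, if the wrist force passes 120 N, or if a joint passes its speed limit or range.

## Robot

A 7-joint arm with a two-finger parallel gripper is mounted at the origin on the work surface. World frame = base frame: x ahead of the robot, y to its left, z up, the work surface at z = 0. Lengths are in m, angles in rad, forces in N, time in s.
With the tool pointing down it reaches from about 0.4 to 0.85 m from the base axis. Payload 10.4 kg.
Tool frame: the origin (TCP) lies at the very end of the fingers, on their centre line; the grasp point (between the pads) lies 19 mm behind it; z points along the fingers, y is the direction in which the jaws open and shut (so a half turn about z gives the same grasp; the last joint's range is limited). The gripper opens to 87 mm and grips with 3 to 60 N. Pads are 19 mm wide; open, the fingers measure 117 mm over their backs; the gripper's body (75 mm by 190 mm) begins 51 mm behind the grasp point.
Start: joints at [-1.195, 0.332, -0.065, 1.46, 0.022, 1.35, -0.088], TCP at [0.243, 0.576, 0.223] pointing down, gripper open.
Joint ranges: [-2.6, 2.6], [-0.5, 2.12], [-1.47, 1.34], [0.16, 2.42], [-1.27, 4.41], [0.06, 2.06], [-2.6, 2.6]. Speed limits (rad/s): [2.22, 2.22, 2.79, 2.79, 3.14, 3.14, 3.14].

## Interface

Orientations are given as a unit quaternion [x, y, z, w].
In Python, from bench import r gives the robot as it stands.
- The arm moves only by the tool move_arm, never from a script. Its argument "deltas" is a list of rows, each a list of 5 numbers: the gripper's target within -1 to 1 (fully open at 1, half-way at 0, shut at -1), then the shift along the tool's x, y, z as a fraction of full scale, then the turn about the tool's z as a fraction of full scale. A call has 1 to 12 rows; each row shifts and turns the commanded pose from where the row before left it, along the tool's axes as they then stand; what a row does not reach is not made up. Full scale, the value 1, is 2.5 cm for a shift and 90 degrees for a turn. A row lasts 1/12 s, in which the tool goes at most 41.7 mm and 7.16 degrees, less where a joint would pass 70% of its speed; a pose out of reach is approached as far as the arm can. A call with a number of a shift or a turn outside -1 to 1 is refused whole. A call with a gripper value outside its range is refused whole. The fingers move at their own pace and stop on an object; "squeeze" is the grip in N (left out, the last holds). Time passes only in rows, so rows that do not move let the fingers close. It gives the time, the measured TCP pose, the force and the opening at its end, in the units of the state.
- r.read_state(): the state, without advancing time (a new reading comes with each control period).
- r.camera(name): name is "scene" or "side" or "wrist"; returns the picture (400x640x3 uint8, red, green, blue); there is no depth.
- r.camera_info(name): a dict with "K" (3x3 intrinsics, pixels), "R" (3x3) and "t" (3): a world point X has camera coordinates R X + t; the wrist camera has in their place "hand_eye" (4x4, takes a point from camera to tool coordinates, whose origin is the TCP and whose axes are the flange's). Camera axes: x right, y down, z forward; pixel columns grow to the right and rows downward; lengths in m; the calibration is good to about 2 mm. A picture is of the moment at which its call begins: read the wrist's pose just before it. camera_info takes no time and is no camera call.
- r.close_job(): hands the job in, once; it reports no verdict.
Trained networks look in the newest picture that a camera, given by its name, has taken for a name from the list of things; names that differ only in an ending like _2 or _b are one class to them, and where a whole thing is asked for, a point or a joint stands for the part that bears it (a point fixed in the world has none). Each returns a list of dicts, best first, with "confidence" (0 to 1); they miss things now and then, are a little off and sometimes report something else, mostly with a low value. They report only what shows in the picture. A call takes as long as a camera call. They do not tell look-alikes from the thing itself.
- r.boxes_of(camera, label): "position" ([x, y, z] in m, in the coordinates of the camera as it stood for that picture, good to about 4 mm: the middle of the surface that is visible of it).
- r.tip_of(camera, label): "position" ([x, y, z] in m, in the coordinates of the camera as it stood for that picture, good to about 4 mm: a listed point, or the origin of a listed thing).
The state is a dict: "time": time; "joint_positions": joint angles; "joint_vel": joint speeds; "joint_torque": joint torques, N m; "ee_pos": TCP position; "eef_rot": TCP orientation; "ft_force": force on the tool from outside, world axes, zero at the start; "torque": the same for the moment, N m; "width": finger opening in m.
Only numpy, scipy, OpenCV 4.12 (cv2) and the standard library are available. Lean on these libraries where they do the work, as an engineer would, in place of code of your own. Each camera call takes 0.05 s, during which the arm holds its last target.

## Working session

There is one attempt and no reset: what is moved stays moved. The work goes in short steps, Python scripts to look and compute and a tool call to move; the robot and the scene stay as the last step left them, time stands still between calls to the robot, and variables do not carry over. Pictures are saved under pics/ and viewed, and the job is handed in when it is done.

Besides the shell and the picture viewer there is one more tool, called after ">>>" as name([rows], argument=value, ...), one row to a line, values as JSON. move_arm: Moves the arm, as the interface text tells. Shift numbers are shares of 2.5 cm and turn numbers shares of 90 degrees, none past 1 either way. Its arguments: {"type":"object","properties":{"deltas":{"type":"array","items":{"type":"array","items":{"type":"number"}}},"squeeze":{"type":"number"}},"required":["deltas"]}

```bash
mkdir -p pics; ls; python3 - <<'E'
from bench import r
import cv2
s=r.read_state(); print({k:(v if not hasattr(v,'tolist') else v.tolist()) for k,v in s.items()})
for c in ["scene","side","wrist"]:
    im=r.camera(c); cv2.imwrite(f"pics/{c}0.png",im[:,:,::-1])
    i=r.camera_info(c); print(c,i)
E
```

```text
pics
{'time': 0.0, 'joint_positions': [-1.1946112336558028, 0.3328615390846695, -0.06471752208467348, 1.4609281140290664, 0.02159315414059027, 1.3499102692869427, -0.08847626461414594], 'joint_vel': [0.0011471729777755805, 0.00017198331375230187, -0.0005414658437592479, 0.000642008427366586, 0.00039689695973239847, -3.469198973295607e-07, -0.0009267341900224061], 'joint_torque': [0.000292669074042351, -62.327027320861816, 0.024675324093550444, -38.98814678192139, -0.06132854148745537, 0.039827252039685845, 0.00015525059552601306], 'ee_pos': [0.24253061239258833, 0.5756051683651285, 0.2217667438774287], 'eef_rot': [0.1980447367693115, 0.9801927278998558, -0.0006967942886872058, -0.00011352503139067926], 'ft_force': [-0.14315358252779684, -0.04130240120265838, -0.518840436038736], 'torque': [-0.010333114207279509, -0.02444060095731723, 0.004386548191462165], 'width': 0.08726873567157306}
scene {'K': array([[492.97830797,   0.        , 318.29736881],
       [  0.        , 492.97830797, 204.29794028],
       [  0.        ,   0.        ,   1.        ]]), 'R': array([[-0.46334926,  0.88609
[... 360 characters left out ...]
, -0.37662887,  0.01586294],
       [-0.24032556, -0.62239667, -0.74489329],
       [ 0.29042136,  0.68612905, -0.66699502]]), 't': array([-0.45264294,  0.21058676,  1.32494662])}
wrist {'K': array([[315.80194479,   0.        , 315.20617814],
       [  0.        , 315.80194479, 198.14659756],
       [  0.        ,   0.        ,   1.        ]]), 'hand_eye': array([[ 2.62115470e-04, -9.60797855e-01, -2.77249732e-01,
         7.49206841e-02],
       [ 9.99998656e-01,  7.00562739e-04, -1.48236053e-03,
        -1.46397685e-04],
       [ 1.61847965e-03, -2.77248971e-01,  9.60796747e-01,
        -1.61883396e-01],
       [ 0.00000000e+00,  0.00000000e+00,  0.00000000e+00,
         1.00000000e+00]])}
```

View pics/scene0.png

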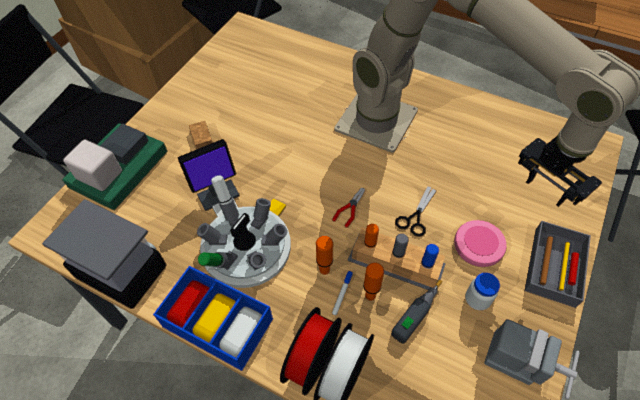

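View pics/side0.png

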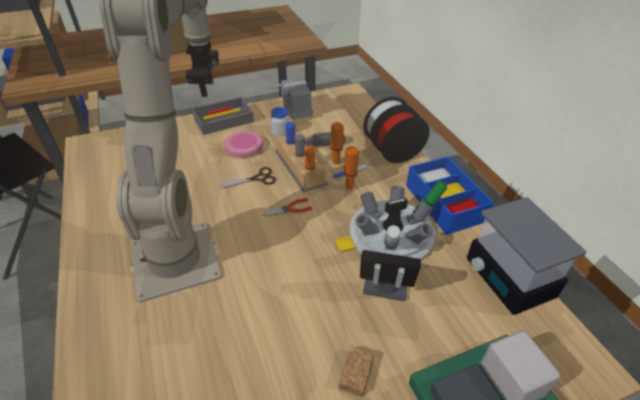

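View pics/wrist0.png

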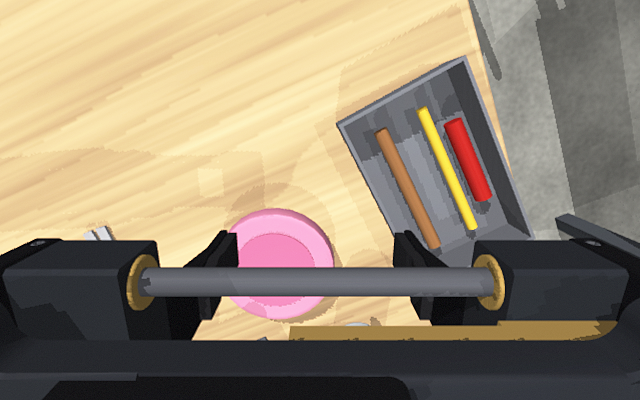

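Three orange candidates in the scene picture: (371,235) in the rack, (324,254) and (374,281), both of these larger. The small one in the rack between the grey and blue handles' row fits. I'll confirm it with a crop and take measurements.

```bash
cat > h.py <<'E'
from bench import r
import numpy as np, cv2
from scipy.spatial.transform import Rotation as Ro
def cam2w(c,p,st=None):
    i=r.camera_info(c); p=np.array(p)
    if c=="wrist":
        h=i["hand_eye"]; q=h[:3,:3]@p+h[:3,3]
        st=st or r.read_state()
        return Ro.from_quat(st["eef_rot"]).as_matrix()@q+np.array(st["ee_pos"])
    return i["R"].T@(p-i["t"])
def proj(c,X,st=None):
    i=r.camera_info(c); X=np.array(X,float)
    if c=="wrist":
        h=i["hand_eye"]; q=Ro.from_quat(st["eef_rot"]).as_matrix().T@(X-st["ee_pos"]); p=h[:3,:3].T@(q-h[:3,3])
    else: p=i["R"]@X+i["t"]
    u=i["K"]@p; return u[:2]/u[2]
E
python3 - <<'E'
from h import *
for c in ["scene","side"]:
    im=r.camera(c)
    if c=="scene": cv2.imwrite("pics/crop0.png",cv2.resize(im[170:330,180:460,::-1],None,fx=2.8,fy=2.8,interpolation=cv2.INTER_CUBIC))
    for l in ["orange_handle","rack","carousel","load_tab","lamp","pocket","knob_grip","blue_handle","grey_handle"]:
        for d in r.tip_of(c,l): print(c,l,cam2w(c,d["position"]).round(3),proj(c,cam2w(c,d["position"])).round(0),round(d["confidence"],2))
print(r.read_state()["time"])
E
```

```text
scene orange_handle [0.636 0.258 0.067] [370. 287.] 0.93
scene orange_handle [0.504 0.199 0.056] [370. 242.] 0.78
scene orange_handle [ 0.533 -0.328  0.125] [209. 170.] 0.7
scene rack [0.498 0.53  0.002] [477. 297.] 0.16
scene carousel [ 0.658 -0.138  0.001] [245. 246.] 0.88
scene carousel [ 0.332  0.489 -0.   ] [480. 246.] 0.19
scene load_tab [ 0.501 -0.129  0.009] [274. 208.] 0.94
scene load_tab [0.658 0.394 0.008] [411. 324.] 0.35
scene lamp [ 0.534 -0.329  0.126] [209. 169.] 0.85
scene lamp [0.498 0.283 0.06 ] [398. 252.] 0.18
scene pocket [ 0.545 -0.133  0.103] [262. 201.] 0.86
scene blue_handle [0.498 0.37  0.065] [427. 263.] 0.56
scene grey_handle [0.497 0.284 0.063] [398. 251.] 0.8
scene grey_handle [0.659 0.395 0.003] [411. 325.] 0.3
side orange_handle [0.622 0.11  0.064] [350. 173.] 0.68
side orange_handle [0.627 0.255 0.063] [335. 150.] 0.62
side rack [ 0.501  0.282 -0.002] [301. 167.] 0.73
side carousel [ 0.656 -0.135  0.003] [390. 231.] 0.84
side load_tab [ 0.5   -0.134  0.012] [346. 242.] 0.65
side lamp [ 0.531 -0.332  0.124] [389. 264.] 0.68
side pocket [ 0.543 -0.139  0.098] [361. 221.] 0.7
side knob_grip [ 0.658 -0.141  0.122] [396. 205.] 0.65
side blue_handle [0.491 0.37  0.059] [290. 141.] 0.73
side grey_handle [ 0.499 -0.13   0.01 ] [345. 242.] 0.65
side grey_handle [0.496 0.284 0.061] [299. 153.] 0.61
1.15
```

View pics/crop0.png

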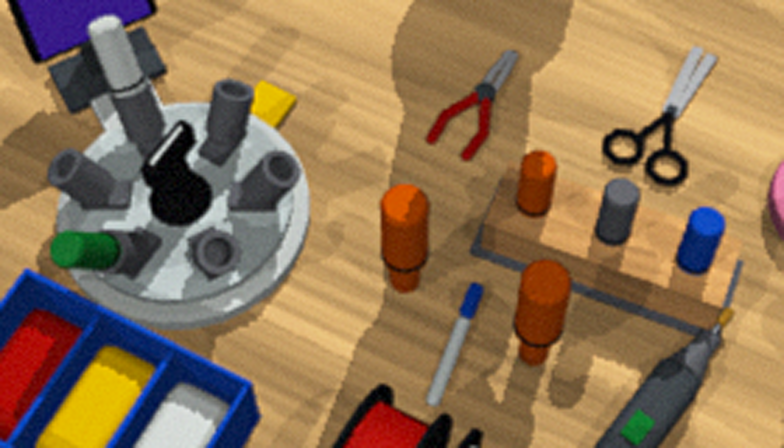

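Rack: orange (371,235), grey (400,247) and blue (430,256). The two bigger orange pieces at (324,254) and (374,281) stand loose on the bench, so the target is the smallest one, at about (0.50, 0.20). I'll go there high first.

>>> move_arm([
  [1, -0.766, -0.494, 0, 0],
  [1, -0.766, -0.494, 0, 0],
  [1, -0.766, -0.494, 0, 0],
  [1, -0.766, -0.494, 0, 0],
  [1, -0.766, -0.494, 0, 0],
  [1, -0.766, -0.494, 0, 0],
  [1, -0.766, -0.494, 0, 0],
  [1, -0.766, -0.494, 0, 0],
  [1, -0.766, -0.494, 0, 0],
  [1, -0.766, -0.494, 0, 0],
])

```text
time: 1.98
ee_pos: [0.3717, 0.3868, 0.2227]
eef_rot: [0.198, 0.98, 0.0, 0.0]
ft_force: [0.1, 0.2, 0.0]
width: 0.0872
```

>>> move_arm([
  [1, -0.766, -0.494, 0, 0],
  [1, -0.766, -0.494, 0, 0],
  [1, -0.766, -0.494, 0, 0],
  [1, -0.766, -0.494, 0, 0],
  [1, -0.766, -0.494, 0, 0],
  [1, -0.766, -0.494, 0, 0],
  [1, -0.766, -0.494, 0, 0],
  [1, -0.766, -0.494, 0, 0],
  [1, -0.766, -0.494, 0, 0],
  [1, -0.766, -0.494, 0, 0],
  [1, 0, 0, 0, 0],
  [1, 0, 0, 0, 0],
])

```text
time: 2.98
ee_pos: [0.5003, 0.1985, 0.2226]
eef_rot: [0.199, 0.98, -0.0, 0.0]
ft_force: [-0.8, 1.4, 1.0]
width: 0.0869
```

```bash
python3 - <<'E'
from h import *
s=r.read_state(); im=r.camera("wrist"); cv2.imwrite("pics/w1.png",im[:,:,::-1])
print(s["time"],s["ee_pos"],s["eef_rot"],s["joint_positions"])
for l in ["orange_handle","grey_handle","blue_handle","rack"]:
    for d in r.tip_of("wrist",l): X=cam2w("wrist",d["position"],s);print(l,X.round(3),proj("wrist",X,s).round(0),round(d["confidence"],2))
E
```

```text
2.9833 [0.50027384 0.19847811 0.22260515] [ 1.99385426e-01  9.79921142e-01 -7.45448171e-08  8.35764270e-05] [-0.68326308  0.13610626  0.24315855  1.70504593 -0.03376604  1.30440834
  0.73595568]
orange_handle [0.507 0.203 0.057] [322. 184.] 0.96
orange_handle [0.625 0.111 0.067] [289. 308.] 0.79
grey_handle [0.501 0.279 0.058] [388. 151.] 0.94
grey_handle [ 0.497  0.53  -0.003] [586.  54.] 0.44
blue_handle [0.492 0.363 0.059] [465. 110.] 0.71
rack [ 0.499  0.283 -0.002] [380. 142.] 0.92
```

View pics/w1.png

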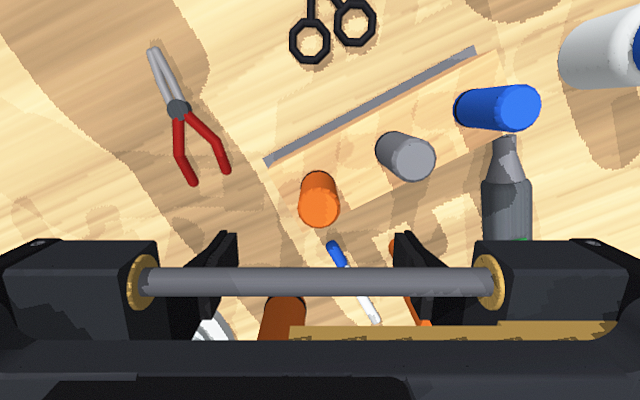

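>>> move_arm([
  [1, -0.568, -0.954, -0.167, 0],
  [1, -0.568, -0.954, -0.167, 0],
  [1, -0.568, -0.954, -0.167, 0],
  [1, -0.568, -0.954, -0.167, 0],
  [1, -0.568, -0.954, -0.167, 0],
  [1, -0.568, -0.954, -0.167, 0],
  [1, -0.568, -0.954, -0.167, 0],
  [1, -0.568, -0.954, -0.167, 0],
  [1, -0.568, -0.954, -0.167, 0],
  [1, -0.568, -0.954, -0.167, 0],
  [1, -0.568, -0.954, -0.167, 0],
  [1, -0.568, -0.954, -0.167, 0],
])

```text
time: 4.23
ee_pos: [0.5458, -0.1308, 0.273]
eef_rot: [0.197, 0.98, 0.0, 0.0]
ft_force: [1.0, 1.1, -0.3]
width: 0.0871
```

>>> move_arm([
  [1, 0, 0, 0, 0],
  [1, 0, 0, 0, 0],
])

```text
time: 4.4
ee_pos: [0.5456, -0.1313, 0.2728]
eef_rot: [0.199, 0.98, -0.0, 0.0]
ft_force: [0.4, 0.7, 0.6]
width: 0.087
```

```bash
python3 - <<'E'
from h import *
def ray(c,uv,z,s):
    i=r.camera_info(c); d=np.linalg.inv(i["K"])@np.array([*uv,1.])
    o=cam2w(c,[0,0,0],s); e=cam2w(c,d,s)-o; return o+e*(z-o[2])/e[2]
s1=dict(ee_pos=[0.50027384,0.19847811,0.22260515],eef_rot=[1.99385426e-01,9.79921142e-01,-7.45448171e-08,8.35764270e-05])
print("orange top",ray("wrist",(320,207),.14,s1), "grey top",ray("wrist",(410,160),.14,s1))
s=r.read_state(); im=r.camera("wrist"); cv2.imwrite("pics/w2.png",im[:,:,::-1])
print(s["time"],s["ee_pos"],s["eef_rot"],s["joint_positions"])
for l in ["pocket","load_tab","knob_grip","carousel","lamp"]:
    for d in r.tip_of("wrist",l): X=cam2w("wrist",d["position"],s);print(l,X.round(3),proj("wrist",X,s).round(0),round(d["confidence"],2))
E
```

```text
orange top [0.50447237 0.20036416 0.14      ] grey top [0.49639439 0.27969675 0.14      ]
4.4 [ 0.54561341 -0.13131132  0.27276998] [ 1.99169364e-01  9.79965063e-01 -9.63081208e-05  1.76010782e-04] [-0.30100932  0.17104155  0.52264474  1.58184199 -0.08597126  1.41140795
  1.39872431]
pocket [ 0.545 -0.137  0.099] [311. 180.] 0.88
load_tab [ 0.502 -0.132  0.01 ] [303. 134.] 0.72
knob_grip [ 0.656 -0.136  0.122] [351. 274.] 0.94
knob_grip [ 0.533 -0.334  0.126] [136. 246.] 0.34
carousel [ 0.659 -0.142 -0.001] [339. 235.] 0.94
lamp [ 0.532 -0.334  0.127] [135. 246.] 0.91
```

View pics/w2.png

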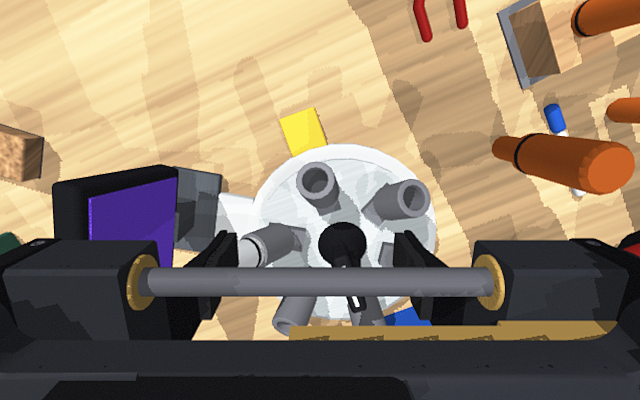

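```bash
python3 - <<'E'
from h import *
def ray(c,uv,z,s):
    i=r.camera_info(c); d=np.linalg.inv(i["K"])@np.array([*uv,1.])
    o=cam2w(c,[0,0,0],s); e=cam2w(c,d,s)-o; return o+e*(z-o[2])/e[2]
s=r.read_state(); im=cv2.imread("pics/w2.png")
C=np.array([.657,-.138,0]); a=np.radians(2.4); d=np.array([-np.cos(a),np.sin(a),0])
F=4;x0,y0=230,95
big=cv2.resize(im[y0:y0+140,x0:x0+200],None,fx=F,fy=F,interpolation=cv2.INTER_CUBIC)
def dr(P,col):
    q=np.array([proj("wrist",p,s) for p in P]); q=((q-[x0,y0]+.5)*F).astype(int); cv2.polylines(big,[q],True,col,1)
P=C+.112*d+[0,0,.1]; z=d*.5+np.array([0,0,np.cos(np.pi/6)]); y=np.cross([0,0,1],d); x=np.cross(y,z)
t=np.linspace(0,6.28,60)
for R in(.0142,.022): dr([P+R*(np.cos(k)*x+np.sin(k)*y) for k in t],(0,255,0))
T=C+.155*d+[0,0,.012]
dr([T+u*.025*d*k1+ v*.03*y for k1,u,v in[(1,1,1),(1,1,-1),(1,-1,-1),(1,-1,1)]],(255,0,255))
dr([T+u*.03*d+ v*.025*y for u,v in[(1,1),(1,-1),(-1,-1),(-1,1)]],(255,255,0))
dr([C+[.135*np.cos(k),.135*np.sin(k),0.0] for k in t],(0,0,255))
cv2.imwrite("pics/w2z.png",big); print(P, ray("wrist",(318,181),.1,s))
E
```

```text
[ 0.54509824 -0.13330993  0.1       ] [ 0.54861349 -0.1276312   0.1       ]
```

View pics/w2z.png

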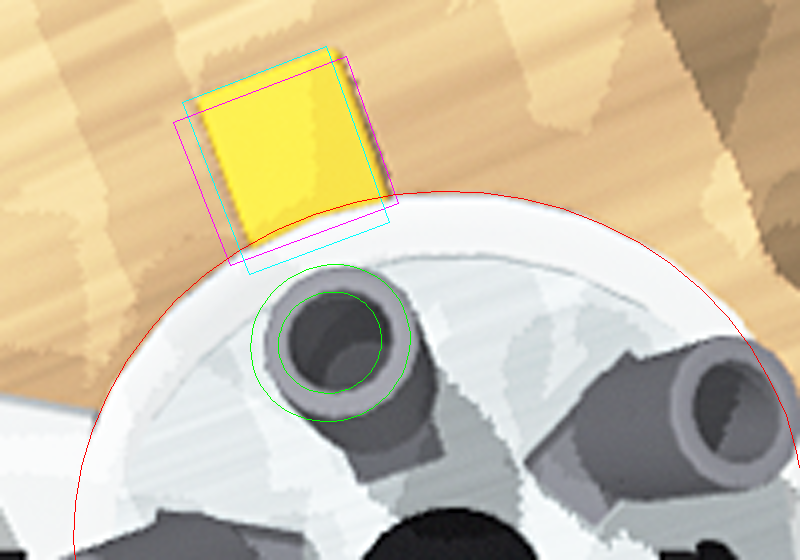

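```bash
python3 - <<'E'
from h import *
def ray(c,uv,z,s):
    i=r.camera_info(c); d=np.linalg.inv(i["K"])@np.array([*uv,1.])
    o=cam2w(c,[0,0,0],s); e=cam2w(c,d,s)-o; return o+e*(z-o[2])/e[2]
s=r.read_state()
for z in (.09,.1): print(ray("wrist",(314.4,180.0),z,s))
for c in("scene","side"):
    im=cv2.imread(f"pics/{c}0.png"); u,v=proj(c,[.545,-.135,.1]).astype(int); print(c,u,v)
    b=cv2.resize(im[v-25:v+25,u-30:u+30],None,fx=10,fy=10,interpolation=cv2.INTER_CUBIC)
    C=np.array([.657,-.138,0]); a=np.radians(2.4); d=np.array([-np.cos(a),np.sin(a),0])
    P=C+.112*d+[0,0,.1]; z=d*.5+np.array([0,0,np.cos(np.pi/6)]); y=np.cross([0,0,1],d); x=np.cross(y,z)
    for R in(.0142,.022):
        q=np.array([proj(c,P+R*(np.cos(k)*x+np.sin(k)*y)) for k in np.linspace(0,6.28,50)]); q=((q-[u-30,v-25]+.5)*10).astype(int); cv2.polylines(b,[q],True,(0,255,0),1)
    cv2.imwrite(f"pics/m_{c}.png",b)
E
python3 -c "
import cv2,numpy as np
cv2.imwrite('pics/m.png',cv2.resize(np.hstack([cv2.imread('pics/m_scene.png'),cv2.imread('pics/m_side.png')]),(800,333)))"
```

```text
[ 0.54816025 -0.1317176   0.09      ]
[ 0.5460813  -0.13080484  0.1       ]
scene 262 200
side 361 218
```

View pics/m.png

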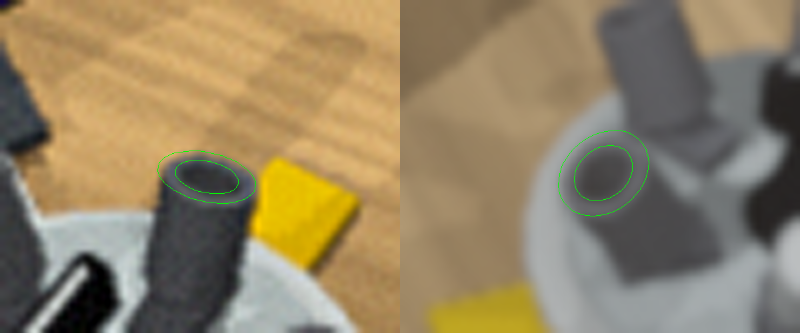

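>>> move_arm([
  [1, 0.556, 0.966, 0.077, 0],
  [1, 0.556, 0.966, 0.077, 0],
  [1, 0.556, 0.966, 0.077, 0],
  [1, 0.556, 0.966, 0.077, 0],
  [1, 0.556, 0.966, 0.077, 0],
  [1, 0.556, 0.966, 0.077, 0],
  [1, 0.556, 0.966, 0.077, 0],
  [1, 0.556, 0.966, 0.077, 0],
  [1, 0.556, 0.966, 0.077, 0],
  [1, 0.556, 0.966, 0.077, 0],
  [1, 0.556, 0.966, 0.077, 0],
  [1, 0.556, 0.966, 0.077, 0],
])

```text
time: 5.7
ee_pos: [0.5037, 0.2035, 0.2496]
eef_rot: [0.198, 0.98, 0.0, 0.0]
ft_force: [0.3, -0.2, 0.4]
width: 0.0869
```

>>> move_arm([
  [1, 0, 0, 0, 0.077],
  [1, 0, 0, 0, 0.077],
  [1, 0, 0, 0, 0.077],
  [1, 0, 0, 0, 0.077],
  [1, 0, 0, 0, 0.077],
  [1, 0, 0, 0, 0.077],
  [1, 0, 0, 0, 0.077],
  [1, 0, 0, 0, 0.077],
  [1, 0, 0, 0, 0.077],
  [1, 0, 0, 0, 0.077],
  [1, 0, 0, 0, 0.077],
  [1, 0, 0, 0, 0.077],
])

```text
time: 6.7
ee_pos: [0.5041, 0.2022, 0.2496]
eef_rot: [0.8, 0.6, 0.0, -0.0]
ft_force: [-0.3, 1.0, 0.4]
width: 0.087
```

>>> move_arm([
  [1, 0, 0, 0, 0.077],
  [1, 0, 0, 0, 0.077],
  [1, 0, 0, 0, 0.077],
  [1, 0, 0, 0, 0.077],
  [1, 0, 0, 0, 0.077],
  [1, 0, 0, 0, 0.077],
  [1, 0, 0, 0, 0.077],
  [1, 0, 0, 0, 0.077],
  [1, 0, 0, 0, 0.077],
  [1, 0, 0, 0, 0.077],
  [1, 0, 0, 0, 0.077],
])

```text
time: 7.62
ee_pos: [0.504, 0.2022, 0.2495]
eef_rot: [1.0, -0.022, -0.0, -0.0]
ft_force: [0.1, 0.1, -0.1]
width: 0.087
```

```bash
cat >> h.py <<'E'
def ray(c,uv,z,s):
    i=r.camera_info(c); d=np.linalg.inv(i["K"])@np.array([*uv,1.])
    o=cam2w(c,[0,0,0],s); e=cam2w(c,d,s)-o; return o+e*(z-o[2])/e[2]
def st():
    s=r.read_state(); M=Ro.from_quat(s["eef_rot"]).as_matrix()
    print("t",round(s["time"],2),"p",np.round(s["ee_pos"],4),"yawY",round(float(np.degrees(np.arctan2(M[1,1],M[0,1]))),2),"j",np.round(s["joint_positions"],2),"f",np.round(s["ft_force"],1),"tq",np.round(s["torque"],2),"w",round(s["width"],4)); return s
def need(X,s):
    M=Ro.from_quat(s["eef_rot"]).as_matrix(); return (M.T@(np.array(X)-s["ee_pos"])/.025).round(3)
E
python3 - <<'E'
from h import *
s=st(); im=r.camera("wrist"); cv2.imwrite("pics/w3.png",im[:,:,::-1])
for l in ["orange_handle","grey_handle"]:
    for d in r.tip_of("wrist",l): X=cam2w("wrist",d["position"],s);print(l,X.round(3),proj("wrist",X,s).round(0),round(d["confidence"],2))
print(need([.505,.2005,.101],s))
E
```

```text
t 7.62 p [0.504  0.2022 0.2495] yawY -92.52 j [-0.85  0.13  0.43  1.66 -0.06  1.36 -2.03] f [ 0.1  0.1 -0.1] tq [-0.04  0.15  0.01] w 0.087
orange_handle [0.506 0.201 0.058] [315. 175.] 0.95
orange_handle [0.623 0.111 0.062] [398.  61.] 0.58
orange_handle [0.635 0.261 0.066] [250.  54.] 0.56
grey_handle [0.5   0.28  0.061] [246. 184.] 0.82
[0.042 0.066 5.941]
```

View pics/w3.png

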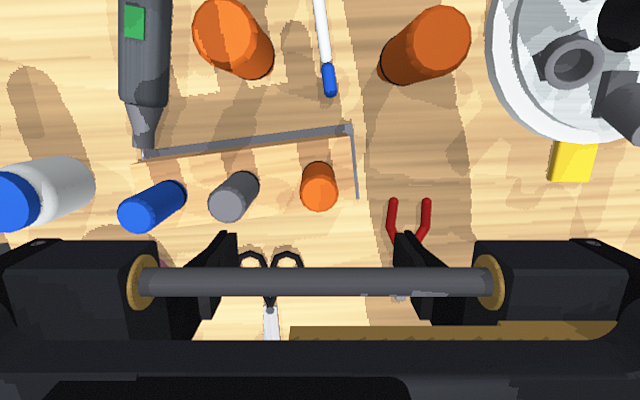

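The orange handle's top is at (319,194), in the middle between the fingers. I'll descend and grip it 60 mm above the shoulder.

>>> move_arm([
  [1, 0.08, 0.066, 0.74, 0],
  [1, 0, 0, 0.75, 0],
  [1, 0, 0, 0.75, 0],
  [1, 0, 0, 0.75, 0],
  [1, 0, 0, 0.75, 0],
  [1, 0, 0, 0.75, 0],
  [1, 0, 0, 0.75, 0],
  [1, 0, 0, 0.5, 0],
  [1, 0, 0, 0.2, 0],
  [1, 0, 0, 0, 0],
])

```text
time: 8.6
ee_pos: [0.5056, 0.1997, 0.1]
eef_rot: [1.0, -0.018, -0.001, 0.001]
ft_force: [0.4, 0.7, 0.7]
width: 0.0871
```

>>> move_arm([
  [-1, 0, 0, 0, 0],
  [-1, 0, 0, 0, 0],
  [-1, 0, 0, 0, 0],
  [-1, 0, 0, 0, 0],
  [-1, 0, 0, 0, 0],
  [-1, 0, 0, 0, 0],
  [-1, 0, 0, 0, 0],
  [-1, 0, 0, 0, 0],
], squeeze=20)

```text
time: 9.27
ee_pos: [0.5064, 0.1999, 0.1011]
eef_rot: [1.0, -0.02, 0.0, -0.0]
ft_force: [-0.4, 0.4, 0.5]
width: 0.0413
```

```bash
python3 - <<'E'
from h import *
s=st(); cv2.imwrite("pics/w4.png",r.camera("wrist")[:,:,::-1])
E
```

```text
t 9.27 p [0.5064 0.1999 0.1011] yawY -92.24 j [-0.82  0.27  0.42  1.84 -0.12  1.06 -1.97] f [-0.4  0.4  0.5] tq [-0.05  0.17  0.01] w 0.0413
```

View pics/w4.png

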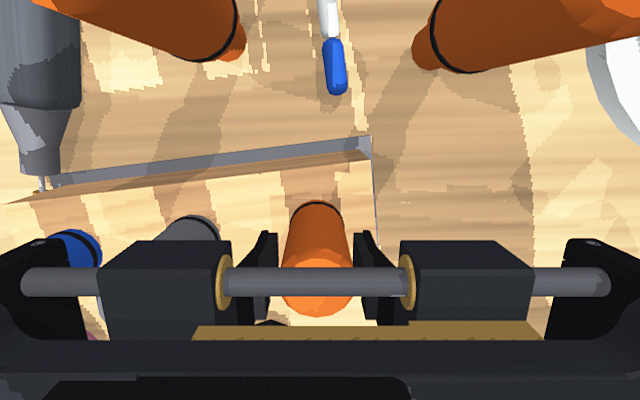

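>>> move_arm([
  [-1, 0, 0, 0, 0],
  [-1, 0, 0, 0, 0],
  [-1, 0, 0, 0, 0],
  [-1, 0, 0, 0, 0],
])

```text
time: 9.65
ee_pos: [0.5064, 0.1998, 0.101]
eef_rot: [1.0, -0.02, 0.0, -0.0]
ft_force: [-0.1, 0.0, -0.2]
width: 0.0354
```

>>> move_arm([
  [-1, 0, 0, -0.3, 0],
  [-1, 0, 0, -0.6, 0],
  [-1, 0, 0, -0.75, 0],
  [-1, 0, 0, -0.75, 0],
  [-1, 0, 0, -0.75, 0],
  [-1, 0, 0, -0.75, 0],
  [-1, 0, 0, -0.75, 0],
  [-1, 0, 0, -0.7, 0],
  [-1, 0, 0, 0, 0],
])

```text
time: 10.4
ee_pos: [0.5078, 0.2003, 0.2388]
eef_rot: [1.0, -0.02, 0.002, -0.002]
ft_force: [0.8, -0.6, -0.7]
width: 0.0353
```

```bash
python3 - <<'E'
from h import *
s=st(); cv2.imwrite("pics/w5.png",r.camera("wrist")[:,:,::-1]); print(need([.5445,-.1325,.235],s))
E
```

```text
t 10.4 p [0.5078 0.2003 0.2388] yawY -92.25 j [-0.85  0.14  0.43  1.68 -0.06  1.33 -2.01] f [ 0.8 -0.6 -0.7] tq [-0.04  0.09 -0.03] w 0.0353
[ 1.99  13.246  0.117]
```

View pics/w5.png

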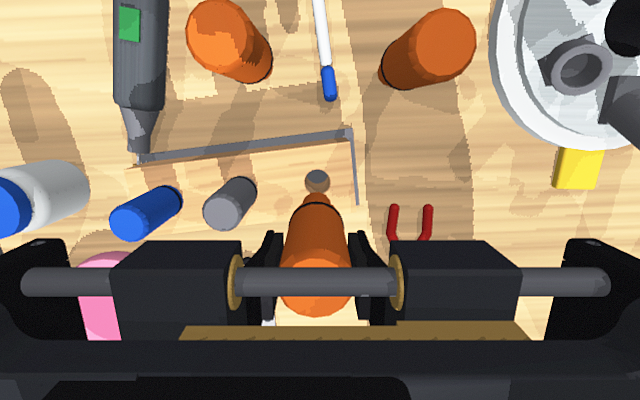

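>>> move_arm([
  [-1, 0.142, 0.5, 0, 0],
  [-1, 0.142, 0.9, 0, 0],
  [-1, 0.142, 0.95, 0, 0],
  [-1, 0.142, 0.95, 0, 0],
  [-1, 0.142, 0.95, 0, 0],
  [-1, 0.142, 0.95, 0, 0],
  [-1, 0.142, 0.95, 0, 0],
  [-1, 0.142, 0.95, 0, 0],
  [-1, 0.142, 0.95, 0, 0],
  [-1, 0.142, 0.95, 0, 0],
  [-1, 0.142, 0.95, 0, 0],
  [-1, 0.142, 0.95, 0, 0],
])

```text
time: 11.45
ee_pos: [0.5373, -0.0764, 0.2335]
eef_rot: [1.0, -0.02, -0.001, 0.0]
ft_force: [0.8, 1.3, -0.1]
width: 0.0356
```

>>> move_arm([
  [-1, 0.142, 0.95, 0, 0],
  [-1, 0.142, 0.9, 0, 0],
  [-1, 0, 0.5, 0, 0],
  [-1, 0, 0, 0, 0],
  [-1, 0, 0, 0, 0],
])

```text
time: 11.87
ee_pos: [0.5421, -0.1344, 0.2337]
eef_rot: [1.0, -0.021, -0.001, 0.0]
ft_force: [0.3, 0.1, -1.7]
width: 0.0358
```

```bash
cat > look.py <<'E'
from h import *
import sys
def look(n,X=(.55,-.13,.15)):
    s=st()
    T=[]
    for c,hw,hh in(("scene",48,60),("side",48,60)):
        im=r.camera(c); cv2.imwrite(f"pics/{n}_{c}.png",im[:,:,::-1])
        u,v=proj(c,X).astype(int); T.append(cv2.resize(im[max(0,v-hh):v+hh,u-hw:u+hw,::-1],(400,500),interpolation=cv2.INTER_CUBIC)); 
    cv2.imwrite(f"pics/{n}.png",np.hstack(T))
    cv2.imwrite(f"pics/{n}_w.png",r.camera("wrist")[:,:,::-1])
    return s
if __name__=="__main__": look(sys.argv[1])
E
python3 look.py a1
```

```text
t 11.87 p [ 0.5421 -0.1344  0.2337] yawY -92.37 j [-0.44  0.2   0.69  1.65 -0.13  1.34 -1.34] f [ 0.3  0.1 -1.7] tq [-0.01  0.14  0.  ] w 0.0358
```

View pics/a1.png

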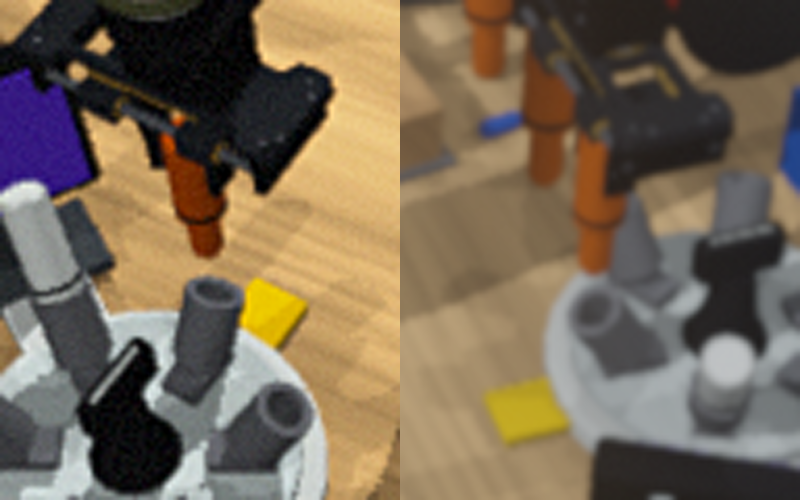

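View pics/a1_w.png

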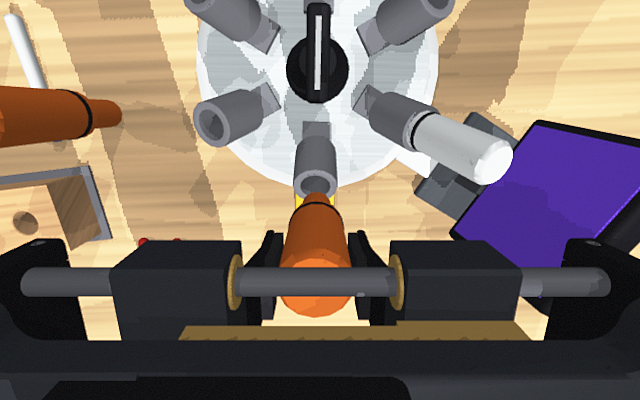

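```bash
cat > ov.py <<'E'
from h import *
import sys
def ov(n,p,tilt,off=.060,F=6):
    # p: grasp point world; axis tilt deg outward along d
    a=np.radians(2.3); d=np.array([-np.cos(a),np.sin(a),0]); y=np.cross([0,0,1],d)
    th=np.radians(tilt); z=d*np.sin(th)+np.array([0,0,np.cos(th)]); x=np.cross(y,z)
    S=np.array(p)-off*z; T=[]
    P0=np.array([.5455,-.1325,.1]); z0=d*.5+np.array([0,0,np.cos(np.pi/6)]); x0=np.cross(y,z0)
    for c in("scene","side"):
        im=cv2.imread(f"pics/{n}_{c}.png"); u,v=proj(c,[.55,-.13,.14]).astype(int)
        b=cv2.resize(im[v-50:v+50,u-40:u+40],None,fx=5,fy=5,interpolation=cv2.INTER_CUBIC)
        def circ(C,R,x,col):
            q=np.array([proj(c,C+R*(np.cos(k)*x+np.sin(k)*y)) for k in np.linspace(0,6.28,40)]); q=((q-[u-40,v-50]+.5)*5).astype(int); cv2.polylines(b,[q],True,col,1)
        circ(S,.018,x,(0,255,0));circ(S,.012,x,(0,255,0));circ(S-.05*z,.012,x,(255,255,0));circ(S+.08*z,.018,x,(0,255,0))
        circ(P0,.0142,x0,(255,0,255)); T.append(b)
    cv2.imwrite(f"pics/{n}_ov.png",np.hstack(T))
if __name__=="__main__":
    p=np.array(r.read_state()["ee_pos"])+[0,0,.019]; ov(sys.argv[1],p,float(sys.argv[2]))
E
python3 ov.py a1 0
```

View pics/a1_ov.png

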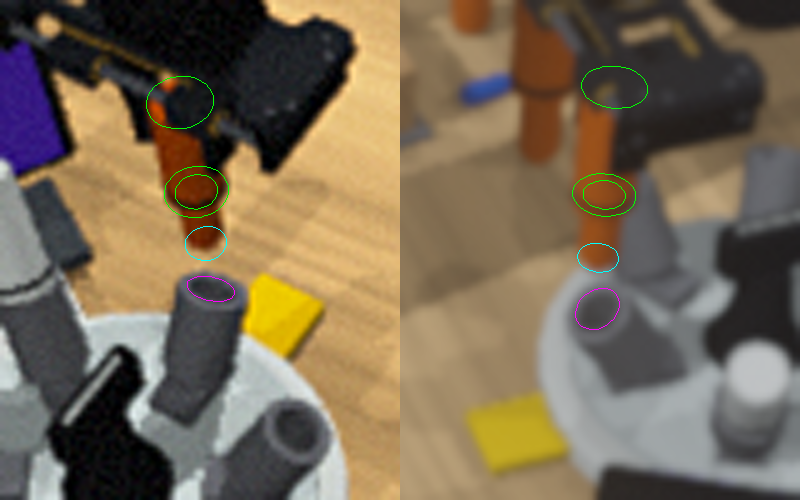

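>>> move_arm([
  [-1, 0.096, -0.036, 0.3, 0],
  [-1, 0, 0, 0.4, 0],
  [-1, 0, 0, 0.4, 0],
  [-1, 0, 0, 0.4, 0],
  [-1, 0, 0, 0.2, 0],
  [-1, 0, 0, 0.1, 0],
  [-1, 0, 0, 0, 0],
], squeeze=12)

```text
time: 12.6
ee_pos: [0.5452, -0.1323, 0.189]
eef_rot: [1.0, -0.02, -0.001, -0.0]
ft_force: [0.1, 0.4, -2.0]
width: 0.0356
```

```bash
python3 look.py a2; python3 ov.py a2 0
```

```text
t 12.6 p [ 0.5452 -0.1323  0.189 ] yawY -92.25 j [-0.43  0.24  0.68  1.71 -0.16  1.25 -1.32] f [ 0.1  0.4 -2. ] tq [-0.11  0.16 -0.02] w 0.0356
```

View pics/a2_ov.png

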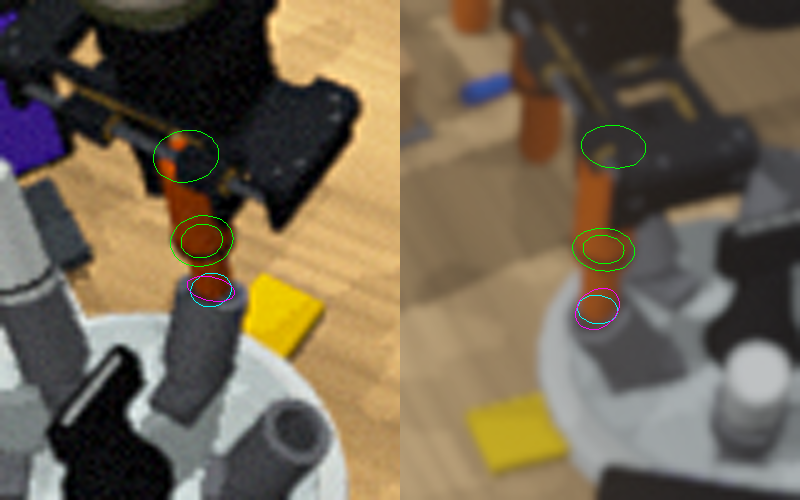

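View pics/a2_w.png

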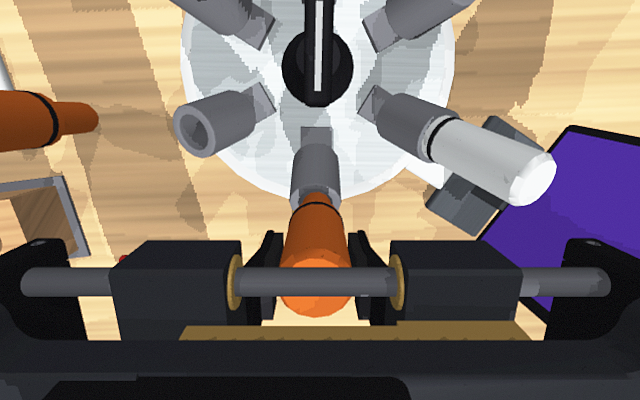

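>>> move_arm([
  [-1, 0, 0, 0.2, 0],
  [-1, 0, 0, 0.2, 0],
  [-1, -0.12, 0, 0.03, 0],
  [-1, -0.2, 0, 0.03, 0],
  [-1, -0.2, 0, 0.05, 0],
  [-1, -0.2, 0, 0.05, 0],
  [-1, -0.2, 0, 0.05, 0],
  [-1, 0, 0, 0, 0],
])

```text
time: 13.42
ee_pos: [0.5215, -0.1315, 0.1744]
eef_rot: [1.0, -0.02, -0.0, -0.0]
ft_force: [-0.6, 0.5, 0.8]
width: 0.0361
```

```bash
python3 look.py a3; python3 ov.py a3 14
```

```text
t 13.42 p [ 0.5215 -0.1315  0.1744] yawY -92.26 j [-0.44  0.19  0.69  1.79 -0.13  1.21 -1.33] f [-0.6  0.5  0.8] tq [-0.11 -0.06 -0.03] w 0.0361
```

View pics/a3_ov.png

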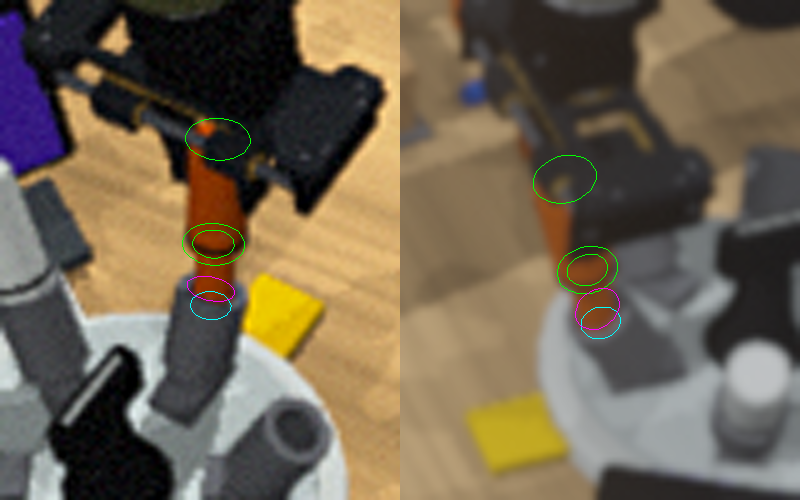

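View pics/a3_w.png

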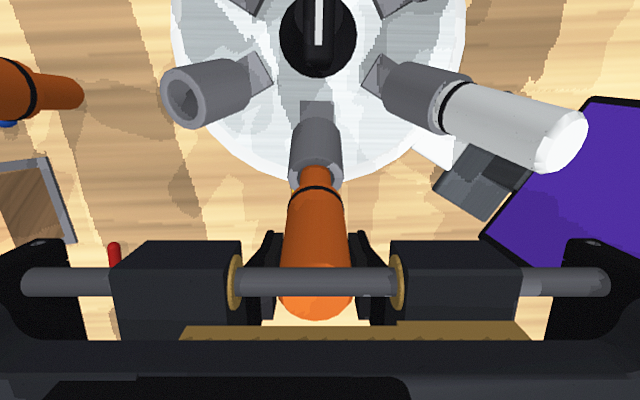

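The handle pivots in the pads: about 14° of tilt with almost no force. I'll keep going to 30°.

>>> move_arm([
  [-1, -0.2, 0, 0.08, 0],
  [-1, -0.2, 0, 0.09, 0],
  [-1, -0.2, 0, 0.09, 0],
  [-1, -0.2, 0, 0.1, 0],
  [-1, -0.12, 0, 0.07, 0],
  [-1, 0, 0, 0, 0],
])

```text
time: 14.07
ee_pos: [0.4986, -0.1305, 0.1633]
eef_rot: [1.0, -0.02, -0.0, -0.0]
ft_force: [1.5, -0.2, 0.3]
width: 0.0358
```

```bash
python3 look.py a4; python3 ov.py a4 29
```

```text
t 14.07 p [ 0.4986 -0.1305  0.1633] yawY -92.25 j [-0.46  0.14  0.69  1.86 -0.1   1.18 -1.35] f [ 1.5 -0.2  0.3] tq [-0.11 -0.07  0.01] w 0.0358
```

View pics/a4_ov.png

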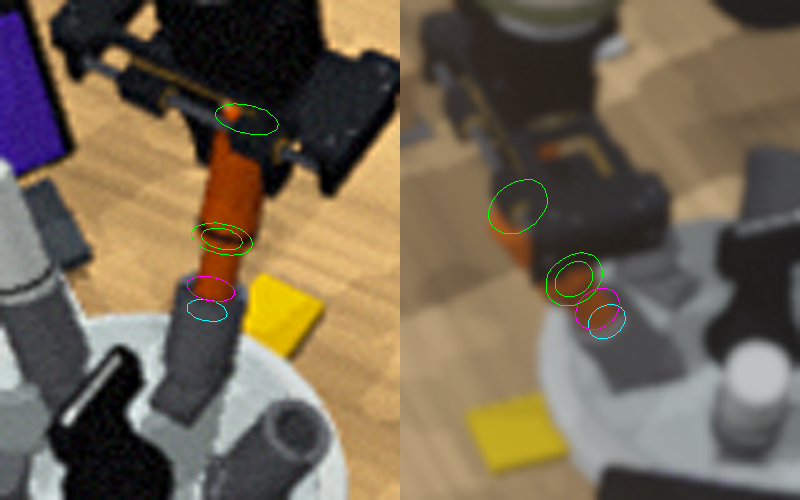

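View pics/a4_w.png

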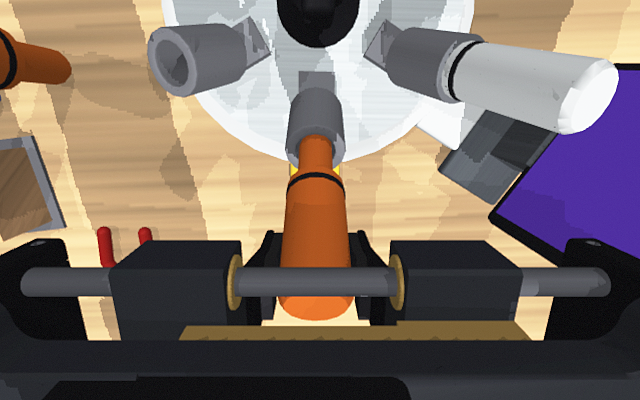

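>>> move_arm([
  [-1, 0.1, 0, 0.17, 0],
  [-1, 0.117, 0, 0.2, 0],
  [-1, 0.117, 0, 0.2, 0],
  [-1, 0.117, 0, 0.2, 0],
  [-1, 0, 0, 0, 0],
], squeeze=18)

```text
time: 14.63
ee_pos: [0.5108, -0.1307, 0.1431]
eef_rot: [1.0, -0.019, -0.001, 0.0]
ft_force: [-0.2, -0.3, -1.5]
width: 0.0354
```

```bash
python3 look.py a5; python3 ov.py a5 30
```

```text
t 14.63 p [ 0.5108 -0.1307  0.1431] yawY -92.22 j [-0.44  0.2   0.68  1.85 -0.14  1.14 -1.32] f [-0.2 -0.3 -1.5] tq [0.04 0.03 0.03] w 0.0354
```

View pics/a5_ov.png

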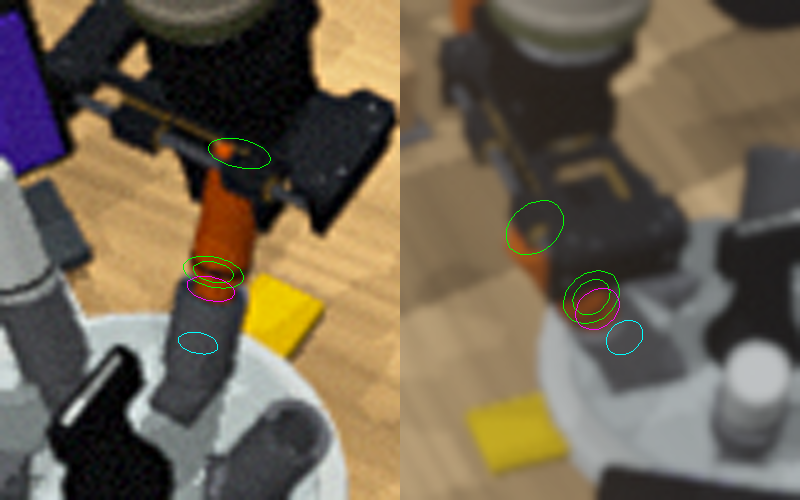

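View pics/a5_w.png

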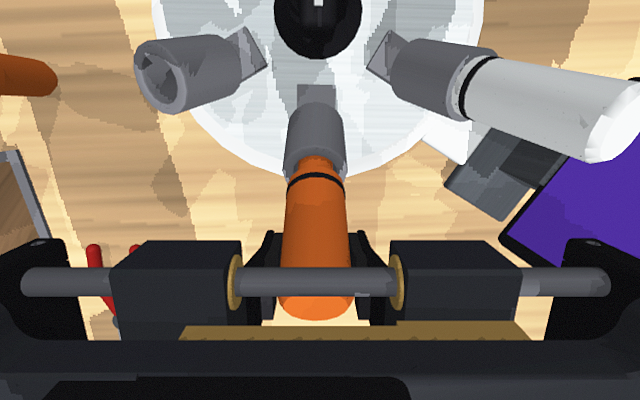

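>>> move_arm([
  [-1, 0.1, 0, 0.173, 0],
  [-1, 0.08, 0, 0.14, 0],
  [-1, 0.03, 0, 0.05, 0],
  [-1, 0, 0, 0, 0],
])

```text
time: 15.12
ee_pos: [0.516, -0.1311, 0.1349]
eef_rot: [1.0, -0.02, -0.0, 0.0]
ft_force: [-0.8, 0.4, -0.7]
width: 0.0356
```

>>> move_arm([
  [-1, 0.02, 0, 0.035, 0],
  [-1, 0.02, 0, 0.035, 0],
  [-1, 0, 0, 0, 0],
])

```text
time: 15.37
ee_pos: [0.5171, -0.1311, 0.1336]
eef_rot: [1.0, -0.02, -0.0, -0.0]
ft_force: [-0.4, 0.4, -1.4]
width: 0.0354
```

```bash
python3 look.py a6; python3 ov.py a6 30
```

```text
t 15.37 p [ 0.5171 -0.1311  0.1336] yawY -92.24 j [-0.43  0.23  0.68  1.85 -0.16  1.12 -1.31] f [-0.4  0.4 -1.4] tq [-0.04  0.14  0.01] w 0.0354
```

View pics/a6_ov.png

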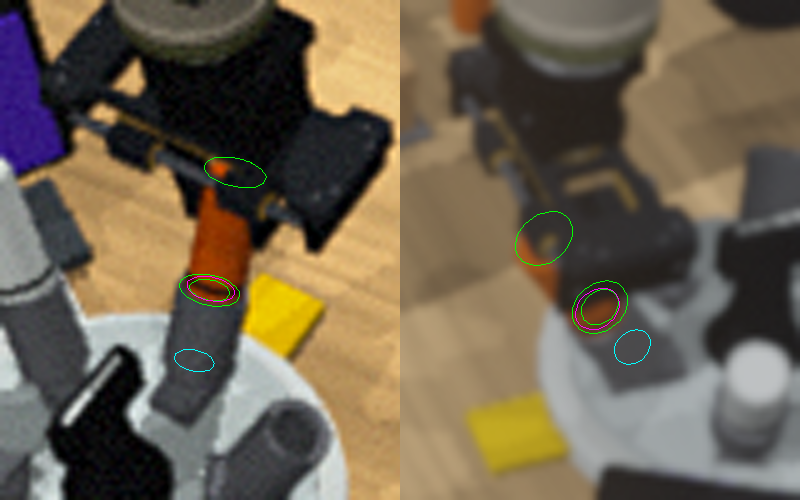

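View pics/a6_w.png

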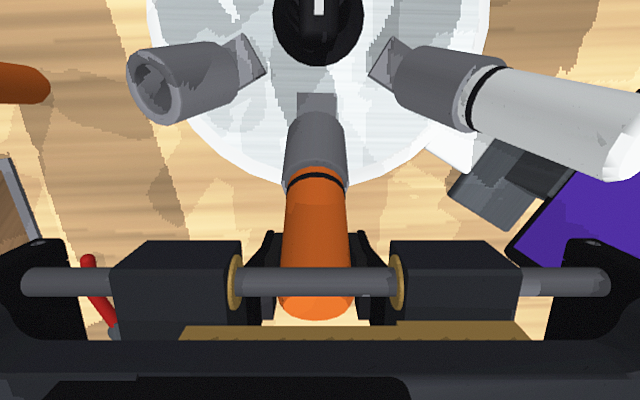

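>>> move_arm([
  [-1, 0.03, 0, 0.052, 0],
  [-1, 0.03, 0, 0.052, 0],
  [-1, 0, 0, 0, 0],
], squeeze=25)

```text
time: 15.77
ee_pos: [0.5177, -0.132, 0.1326]
eef_rot: [1.0, -0.02, -0.001, -0.0]
ft_force: [-14.1, 1.2, 22.1]
width: 0.0358
```

>>> move_arm([
  [-1, 0.03, 0, 0.052, 0],
  [-1, 0, 0, 0, 0],
])

```text
time: 15.93
ee_pos: [0.5186, -0.1322, 0.1319]
eef_rot: [1.0, -0.02, -0.001, -0.0]
ft_force: [-16.2, 0.8, 27.8]
width: 0.0358
```

>>> move_arm([
  [-1, 0.03, 0, 0.052, 0],
  [-1, 0, 0, 0, 0],
])

```text
time: 16.1
ee_pos: [0.5197, -0.1324, 0.1309]
eef_rot: [1.0, -0.02, -0.0, -0.0]
ft_force: [-15.7, 0.7, 29.5]
width: 0.0355
```

```bash
python3 look.py a7; python3 -c "
import cv2
im=cv2.imread('pics/a7_w.png'); cv2.imwrite('pics/a7z.png',cv2.resize(im[80:240,220:420],None,fx=4,fy=4,interpolation=2)[:600])"
```

```text
t 16.1 p [ 0.5197 -0.1324  0.1309] yawY -92.31 j [-0.43  0.24  0.68  1.84 -0.17  1.12 -1.3 ] f [-15.7   0.7  29.5] tq [ 0.01  3.6  -0.04] w 0.0355
```

View pics/a7z.png

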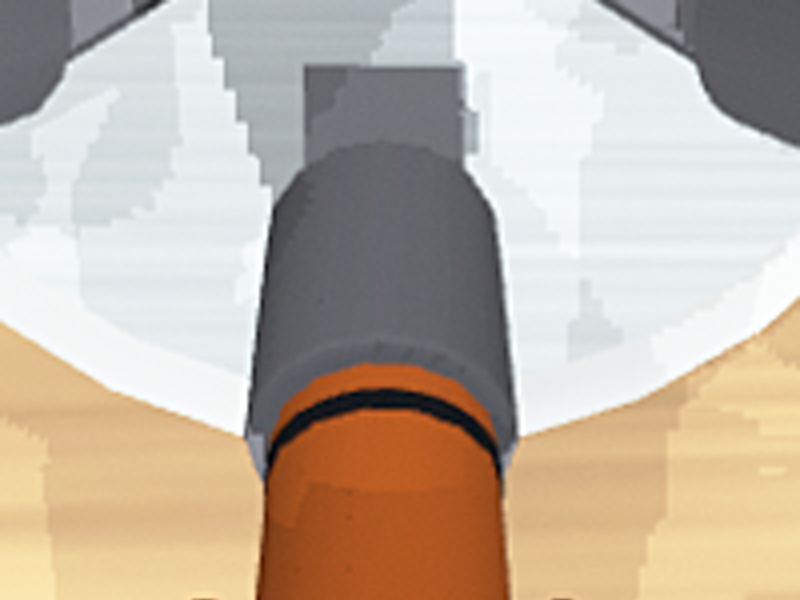

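View pics/a7.png

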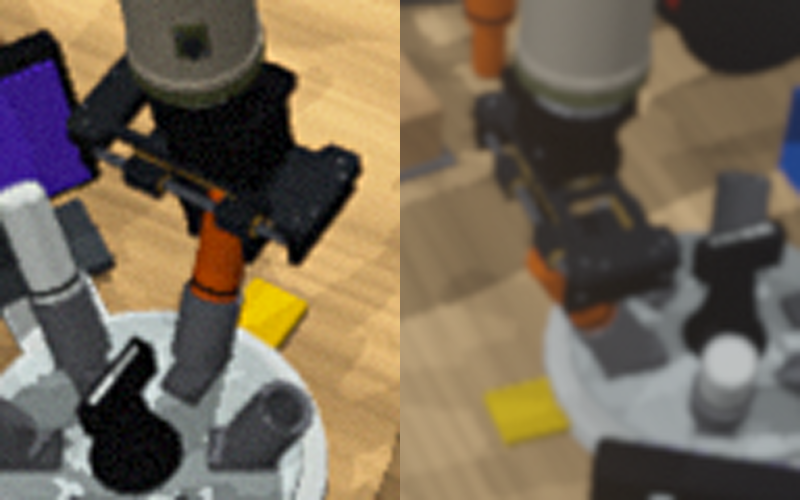

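Axial force has reached about 33 N and the band sits at the rim. I'll open and check the seat.

>>> move_arm([
  [0.6, 0, 0, 0, 0],
  [0.6, 0, 0, 0, 0],
  [0.6, 0, 0, 0, 0],
  [0.6, 0, 0, 0, 0],
  [0.6, 0, 0, 0, 0],
])

```text
time: 16.67
ee_pos: [0.5201, -0.1312, 0.1283]
eef_rot: [1.0, -0.019, -0.0, -0.0]
ft_force: [-0.3, -0.2, -0.3]
width: 0.0607
```

>>> move_arm([
  [0.6, 0, 0, -0.5, 0],
  [0.6, 0, 0, -0.9, 0],
  [0.6, 0, 0, -0.9, 0],
  [0.6, 0, 0, -0.9, 0],
  [0.6, 0, 0, 0, 0],
])

```text
time: 17.08
ee_pos: [0.5219, -0.1319, 0.2125]
eef_rot: [1.0, -0.02, 0.003, -0.0]
ft_force: [0.2, 0.2, 0.5]
width: 0.0697
```

```bash
python3 look.py a8; python3 - <<'E'
from ov import *
a=np.radians(2.3); d=np.array([-np.cos(a),np.sin(a),0]); z=d*.5+np.array([0,0,np.cos(np.pi/6)])
ov("a8",np.array([.5455,-.1325,.1])+.06*z,30)
for c in("scene","side"):
    for l in("orange_handle","pocket"):
        for q in r.tip_of(c,l):
            X=cam2w(c,q["position"])
            if abs(X[1]+.13)<.1: print(c,l,X.round(3),round(q["confidence"],2))
E
```

```text
t 17.08 p [ 0.5219 -0.1319  0.2125] yawY -92.25 j [-0.46  0.15  0.69  1.74 -0.1   1.28 -1.35] f [0.2 0.2 0.5] tq [-0.03  0.12 -0.03] w 0.0697
scene orange_handle [ 0.546 -0.134  0.098] 0.64
scene pocket [ 0.545 -0.134  0.105] 0.74
scene pocket [ 0.502 -0.128  0.013] 0.32
side orange_handle [ 0.544 -0.135  0.1  ] 0.84
side pocket [ 0.541 -0.139  0.099] 0.83
side pocket [ 0.501 -0.131  0.01 ] 0.63
```

View pics/a8_ov.png

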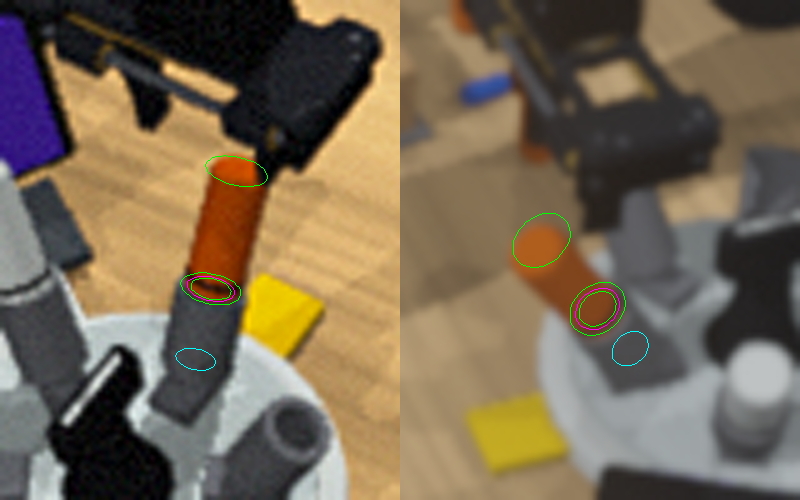

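View pics/a8_w.png

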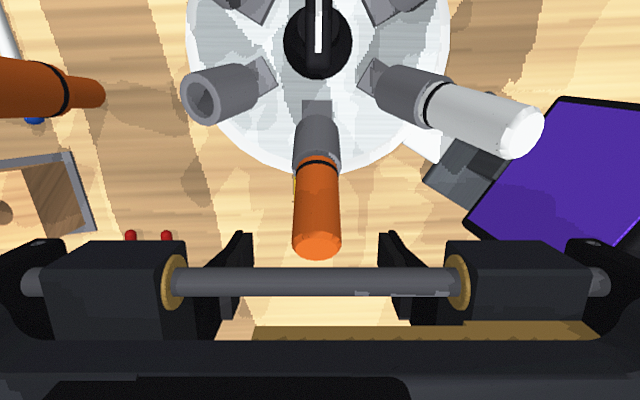

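```bash
python3 -c "
import cv2
im=cv2.imread('pics/a8_w.png'); cv2.imwrite('pics/a8z.png',cv2.resize(im[70:210,270:470],None,fx=4,fy=4,interpolation=2))
"; python3 - <<'E'
from h import *
s=st(); print(need([.657,-.1375,.2125],s))
E
```

```text
t 17.43 p [ 0.5196 -0.1312  0.2075] yawY -92.24 j [-0.46  0.16  0.69  1.75 -0.1   1.27 -1.35] f [-0.2  0.5 -0.7] tq [-0.03  0.17  0.03] w 0.07
[ 5.503  0.037 -0.208]
```

View pics/a8z.png

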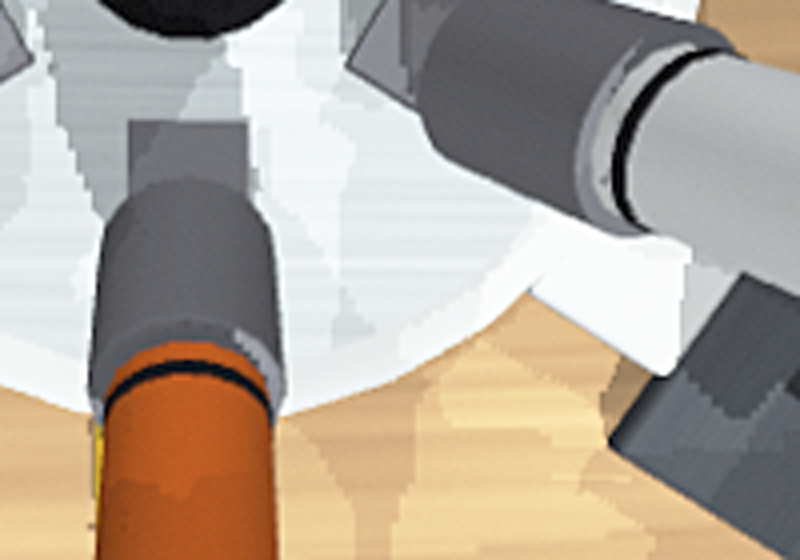

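>>> move_arm([
  [0.6, 0.4, 0, 0, 0],
  [0.6, 0.7, 0.03, 0, 0],
  [0.6, 0.75, 0, 0, 0],
  [-0.08, 0.75, 0, 0, 0],
  [-0.08, 0.75, 0, 0, 0],
  [-0.08, 0.75, 0, 0, 0],
  [-0.08, 0.7, 0, 0, 0],
  [-0.08, 0.7, 0, 0, 0],
  [-0.08, 0, 0, 0, 0],
  [-0.08, 0, 0, 0, 0],
])

```text
time: 18.27
ee_pos: [0.6574, -0.1375, 0.2071]
eef_rot: [1.0, -0.02, -0.001, 0.0]
ft_force: [-1.4, 0.4, 0.8]
width: 0.0411
```

```bash
python3 - <<'E'
from h import *
s=st(); cv2.imwrite("pics/k1_w.png",r.camera("wrist")[:,:,::-1]); 
for l in ("knob_grip","carousel"):
  for q in r.tip_of("wrist",l): print(l,cam2w("wrist",q["position"],s).round(4),round(q["confidence"],2))
cv2.imwrite("pics/k1_s.png",r.camera("scene")[100:320,100:420,::-1].repeat(2,0).repeat(2,1))
E
```

```text
t 18.27 p [ 0.6574 -0.1375  0.2071] yawY -92.24 j [-0.32  0.5   0.66  1.37 -0.31  1.37 -1.27] f [-1.4  0.4  0.8] tq [ 0.01  0.19 -0.04] w 0.0411
knob_grip [ 0.6566 -0.1339  0.122 ] 0.81
carousel [ 0.6589 -0.1433  0.0008] 0.8
```

View pics/k1_w.png

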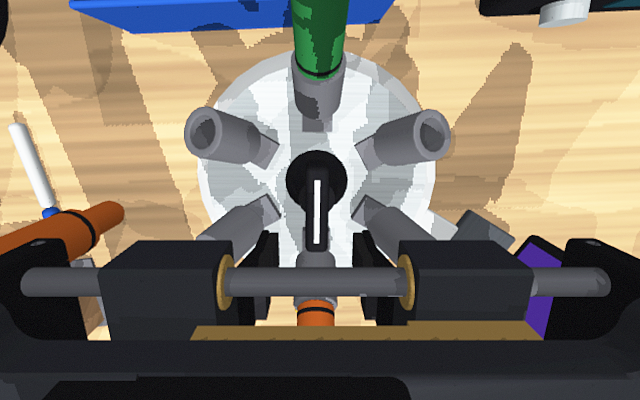

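View pics/k1_s.png

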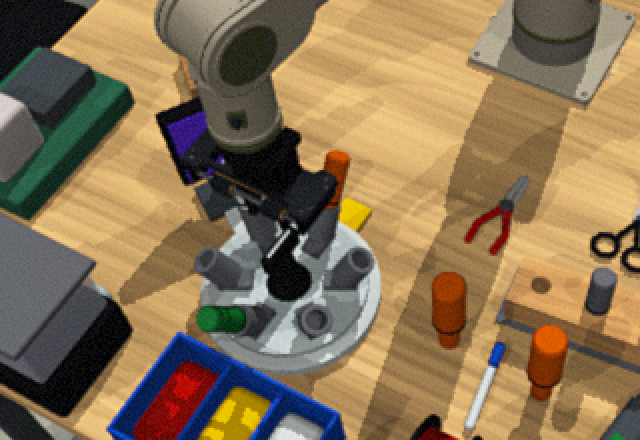

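>>> move_arm([
  [-0.08, 0, 0.03, 0.4, 0],
  [-0.08, 0, 0, 0.75, 0],
  [-0.08, 0, 0, 0.75, 0],
  [-0.08, 0, 0, 0.75, 0],
  [-0.08, 0, 0, 0.75, 0],
  [-0.08, 0, 0, 0.5, 0],
  [-0.08, 0, 0, 0.15, 0],
  [-0.08, 0, 0, 0, 0],
])

```text
time: 19.13
ee_pos: [0.6567, -0.138, 0.1063]
eef_rot: [1.0, -0.02, -0.001, -0.0]
ft_force: [-0.8, -0.1, 0.7]
width: 0.0396
```

>>> move_arm([
  [-1, 0, 0, 0, 0],
  [-1, 0, 0, 0, 0],
  [-1, 0, 0, 0, 0],
  [-1, 0, 0, 0, 0],
  [-1, 0, 0, 0, 0],
  [-1, 0, 0, 0, 0],
], squeeze=25)

```text
time: 19.63
ee_pos: [0.6578, -0.1386, 0.108]
eef_rot: [1.0, -0.02, 0.001, 0.0]
ft_force: [-0.5, -1.4, 4.2]
width: 0.0177
```

```bash
python3 - <<'E'
from h import *
s=st(); cv2.imwrite("pics/k2_w.png",r.camera("wrist")[:,:,::-1]); 
E
```

```text
t 19.63 p [ 0.6578 -0.1386  0.108 ] yawY -92.25 j [-0.3   0.58  0.63  1.49 -0.35  1.19 -1.23] f [-0.5 -1.4  4.2] tq [-0.23  0.17 -0.08] w 0.0177
```

View pics/k2_w.png

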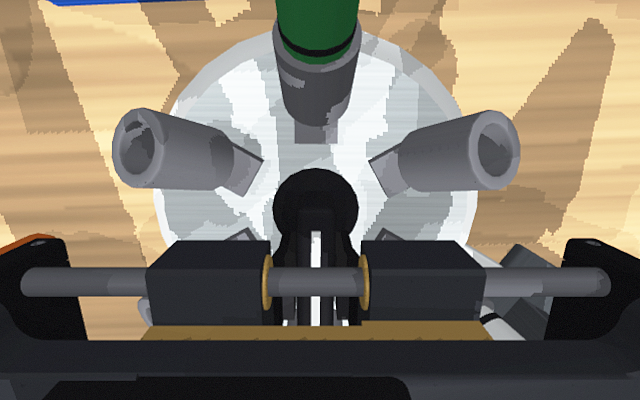

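>>> move_arm([
  [-1, 0, 0, -0.05, -0.03],
  [-1, 0, 0, 0, -0.06],
  [-1, 0, 0, 0, -0.07],
  [-1, 0, 0, 0, -0.07],
  [-1, 0, 0, 0, -0.07],
  [-1, 0, 0, 0, -0.07],
], squeeze=40)

```text
time: 20.18
ee_pos: [0.6576, -0.138, 0.108]
eef_rot: [0.963, 0.27, 0.0, -0.0]
ft_force: [2.7, 0.3, -3.5]
width: 0.0175
```

>>> move_arm([
  [-1, 0, 0, 0, -0.07],
  [-1, 0, 0, 0, -0.07],
  [-1, 0, 0, 0, -0.07],
  [-1, 0, 0, 0, -0.06],
  [-1, 0, 0, 0, -0.03],
  [-1, 0, 0, 0, 0],
  [-1, 0, 0, 0, 0],
])

```text
time: 20.77
ee_pos: [0.6572, -0.1376, 0.108]
eef_rot: [0.875, 0.485, -0.0, -0.001]
ft_force: [1.8, 1.2, -3.8]
width: 0.0175
```

```bash
python3 - <<'E'
from h import *
s=st(); cv2.imwrite("pics/k3_w.png",r.camera("wrist")[:,:,::-1]); 
cv2.imwrite("pics/k3_s.png",r.camera("scene")[100:320,100:420,::-1].repeat(2,0).repeat(2,1))
E
```

```text
t 20.77 p [ 0.6572 -0.1376  0.108 ] yawY -32.03 j [-0.16  0.53  0.41  1.48 -0.22  1.18 -0.27] f [ 1.8  1.2 -3.8] tq [ 0.16 -0.25  0.01] w 0.0175
```

View pics/k3_s.png

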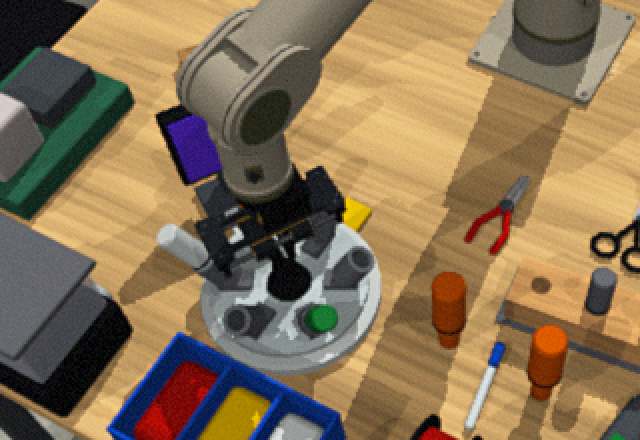

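View pics/k3_w.png

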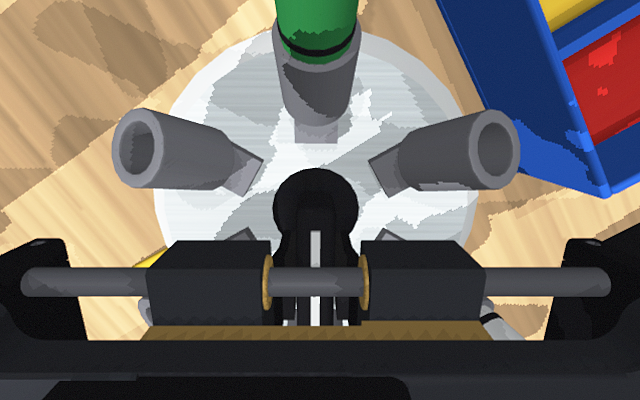

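>>> move_arm([
  [-0.08, 0, 0, 0, 0],
  [-0.08, 0, 0, 0, 0],
  [-0.08, 0, 0, 0, 0],
  [-0.08, 0, 0, 0, 0],
  [-0.08, 0, 0, -0.3, 0],
  [-0.08, 0, 0, -0.7, 0],
  [-0.08, 0, 0, -0.8, 0],
  [-0.08, 0, 0, -0.8, 0],
  [-0.08, 0, 0, -0.8, 0],
  [-0.08, 0, 0, -0.8, 0],
  [-0.08, 0, 0, -0.8, 0],
])

```text
time: 21.78
ee_pos: [0.6573, -0.1384, 0.2354]
eef_rot: [0.874, 0.485, 0.0, 0.0]
ft_force: [0.1, 0.3, -0.3]
width: 0.0399
```

>>> move_arm([
  [-0.08, 0, 0, -0.8, 0],
  [-0.08, 0, 0, -0.8, 0],
  [-0.08, 0, 0, -0.8, 0],
  [-0.08, 0, 0, -0.5, 0],
  [-0.08, 0, 0, 0, 0],
  [-0.08, 0, 0, 0, 0],
])

```text
time: 22.28
ee_pos: [0.6576, -0.1384, 0.3067]
eef_rot: [0.874, 0.485, 0.001, 0.0]
ft_force: [-0.4, -0.2, 0.4]
width: 0.0397
```

```bash
python3 look.py z1; python3 - <<'E'
from h import *
s=r.read_state()
C=np.array([.657,-.1375,0]); a=np.radians(180-2.3+60); d=np.array([np.cos(a),np.sin(a),0]); print("expected pocket",C+.112*d+[0,0,.1])
for c in("scene","side","wrist"):
  for l in ("orange_handle","knob_grip","pocket"):
    for q in r.tip_of(c,l):
        X=cam2w(c,q["position"],s); print(c,l,X.round(3),round(q["confidence"],2))
E
```

```text
t 22.28 p [ 0.6576 -0.1384  0.3067] yawY -31.96 j [-0.16  0.43  0.45  1.2  -0.18  1.55 -0.3 ] f [-0.4 -0.2  0.4] tq [-0.08  0.12  0.01] w 0.0397
expected pocket [ 0.59715254 -0.23216933  0.1       ]
scene orange_handle [0.638 0.263 0.064] 0.87
scene orange_handle [0.62  0.11  0.066] 0.8
scene orange_handle [ 0.594 -0.234  0.096] 0.57
scene orange_handle [0.373 0.085 0.001] 0.45
scene knob_grip [ 0.653 -0.138  0.124] 0.71
scene knob_grip [ 0.501 -0.13   0.012] 0.7
scene pocket [ 0.597 -0.233  0.104] 0.79
side orange_handle [0.62  0.109 0.067] 0.7
side orange_handle [ 0.592 -0.232  0.103] 0.66
side orange_handle [0.633 0.258 0.065] 0.58
side knob_grip [ 0.657 -0.139  0.12 ] 0.8
side pocket [ 0.595 -0.239  0.096] 0.83
wrist orange_handle [ 0.594 -0.23   0.097] 0.61
wrist knob_grip [ 0.656 -0.134  0.123] 0.92
wrist pocket [ 0.594 -0.235  0.101] 0.6
wrist pocket [ 0.595 -0.233  0.1  ] 0.32
```

View pics/z1_scene.png

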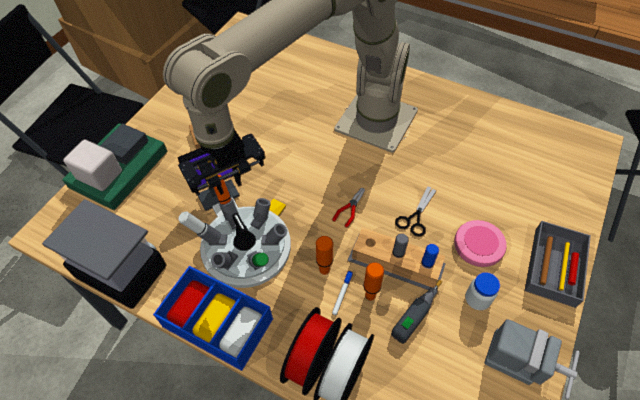

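View pics/z1_side.png

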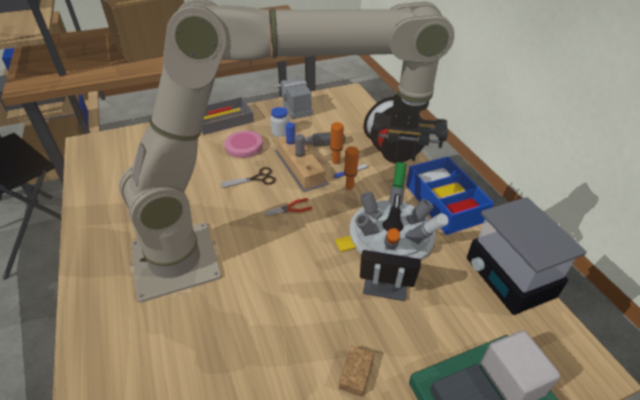

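View pics/z1_w.png

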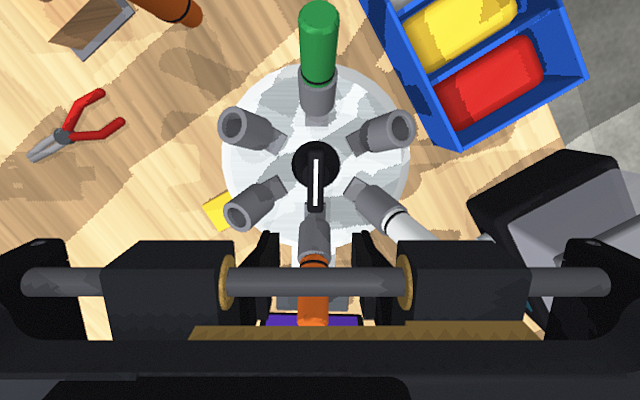

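The orange handle now faces the violet lamp and its shoulder is at the pocket's mouth, within measurement error. The arm is clear of everything and the bystanders haven't moved. I'm handing in.

```bash
python3 -c "
from bench import r
print(r.close_job())"
```

```text
the job is handed in; nothing more can be done
None
```

The orange handle is fully home in the loading-tab pocket, the carousel has turned one click anticlockwise so the handle faces the violet lamp, and I let go. The job was handed in at about 23 s of the 56 s allowed.

- **Handle:** I took the smallest orange piece, the one in the rack. It pivoted to the 30° lean in the pads against the pocket mouth, and I pushed it along the pocket's axis up to about 33 N.
- **Carousel:** I turned it by the knob, and the gripper turned 60.2°. I then opened the fingers and lifted straight up, clear of everything.

**Last checks:**
- **Position:** All three cameras put the handle's shoulder within about 5 mm of where the pocket's mouth should be after one click. They give about (0.593, -0.232, 0.099) against (0.597, -0.232, 0.100), and the networks are only good to about 4 mm.
- **Seat:** I checked this in a close-up before turning the carousel. No shank showed, and the band sat at the rim as on the fixed white handle.
- **Surroundings:** The blue and grey handles are still in the rack, and nothing else looks moved in the scene and side pictures.
- **Disagreement:** The networks' knob and carousel positions differed by up to 9 mm in y, as did some single pocket readings by 4 to 8 mm. I used averages and the picture overlays, and the knob grip centred with only a few newtons.

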